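Open the vacuum pump's bayonet filter pot and take out the filter

TASK

Take the used filter out of the bench vacuum pump: press the filter pot's bayonet cap down by its grip bar until you feel it bottom on its spring seal (firmly, but do not force it), keep it pressed while you turn it anticlockwise seen from above, about a quarter turn, gently up to the stop that you can feel, lift it off and stand it upright on the bare bench. Then lift the filter cartridge out by its handle, always upright so that its dust stays in, and stand it in the steel parts tray. Set both down without dropping them, let go of everything and leave the other things on the bench where they are.

Things in the scene. Friction and masses are not known exactly. Their poses are not given: they have to be found in the camera images.
- vac_pump: bench vacuum pump, fixed to the bench: dark base plate 10 mm thick, grey filter pot at one end, finned pump head and motor (up to 93 mm high) at the other. Origin: the pot's axis at bench height; x points from pot to motor, z up. The plate spans x = -60 to +224 mm, y = +-65 mm. The pot is 110 mm across up to z = 60 mm; a brass hose barb sticks out to y = +86 mm at z = 38 mm
- pot_neck (a point): centre of the pot's open neck, 86 mm above the bench, axes as the pump's. The neck is 84 mm across outside, 72 mm inside; the pot's floor lies 70 mm below this point. Two opposite steel lugs stick out of a collar clamped round the neck, near its +x and -x sides: the collar may sit up to 17 degrees off either way, which is not measured. Under it a sprung sleeve with a rubber top carries the cap's skirt and pushes it up
- cap_grip (a point): centre of the black grip bar on the filter pot's cap, on the cap's axis: bar 72 mm long (x), 16 mm wide (y), 26 mm high, from the lid 14 mm below this point to 12 mm above it. Found 144 mm above the bench with x along the pump's x, within 3 degrees. The cap must rise 60 mm from there to clear the cartridge. Standing on the bench, this point is 78 mm up
- cap_lid (a point): centre of the cap's lid top, 64 mm above the skirt's lower edge; axes as cap_grip. Hollow aluminium cap, 102 mm across, 0.2 kg; two J-shaped slots in its skirt hold the pot's lugs. Locked at first: the lugs sit in wide pockets, which stop it turning far until it is pressed down 4 mm; at 5.5 mm the seal is solid. The push needed rises from 6 to 15 N, then steeply; over 60 N of push or twist at the lugs does harm
- cap_skirt (a point): centre of the skirt's lower edge, axes as cap_grip. Kept pressed, the cap turns anticlockwise (from above) with under 0.7 N m to a hard stop, 68 to 108 degrees on depending on the lugs; from there to 6 degrees back the lugs are in the slots' open ends: it rises 4 mm by itself and lifts straight off. Let go part-way, it stays, held by the lugs, and can be regrasped and pressed again
- cartridge_grip (a point): centre of the filter cartridge's handle, on its axis; black bar 46 mm long (x), 12 mm wide (y), 24 mm high, from 13 mm below this point to 11 mm above. Under it a pleated paper cylinder 66 mm across, 74 mm high, its foot 87 mm below this point; 0.12 kg. It stands loosely in the pot, this point 103 mm above the bench, and must rise 75 mm to clear the neck
- parts_tray_in (a point): centre of the inner floor (3 mm up) of the open rectangular steel parts tray, loose, 120 mm (its x) by 150 mm (its y), 24 mm high, walls 3 mm; it stands to the left or to the right of the pump
- drive_box: black drive case, 73 x 112 (y) x 18 mm, bystander; origin at the centre of its underside. It lies on the side where the tray is not
- solder_spool: white solder spool, 52 mm across, 32 mm high, bystander; origin at the centre of its underside
- tape_roll: roll of white tape, 82 mm across, 18 mm high, bystander; origin at the centre of its underside
- vial_amber: glass vial with white cap, 25 mm across, 51 mm high, bystander; origin at the centre of its underside
- vial_red: glass vial, 27 mm across, 56 mm high, bystander; origin at the centre of its underside. All other clutter and equipment on the bench is fixed and stands outside the area x = 0.40 to 0.72, y = -0.45 to 0.38 m
- weight_100: brass balance weight, 22 mm across, 38 mm high, bystander; origin at the centre of its underside
Not all that is in view belongs to the job. There is more than one size of the part that bears cap_grip; the job needs the smaller.

How it is judged:
On the way, in this order (a step that is already met when the one before it is completed fails the run):
1. the cap, still on the pot, has been turned about a quarter turn (angle between the x axis of cap_grip and the x axis of vac_pump, either way round above 1 rad and z of cap_grip in the frame of vac_pump below 0.155 m and horizontal distance between cap_grip and vac_pump below 0.01 m), for 0.1 s.
2. the cap stands upright on the bench, let go, with the cartridge still in the pot (height (world z) of cap_grip below 0.082 m and angle between cap_grip's own z axis and vertical below 0.06 rad and contact force between the fingers and filter_cap below 0.1 N and horizontal distance between cartridge_grip and vac_pump below 0.02 m and z of cartridge_grip in the frame of vac_pump below 0.11 m), for 0.1 s.
At the end, for the whole second after the job is handed in: The cap stands upright (within 3 degrees) on its skirt on the bench itself; the cartridge stands upright (within 3 degrees) on the floor of the parts tray, which is flat on the bench; both at rest and let go (height (world z) of cap_grip between 0.074 and 0.082 m and angle between each of cap_grip, cartridge_grip's own z axis and vertical below 0.06 rad and z of cartridge_grip in the frame of parts_tray_in between 0.08 and 0.091 m and x of cartridge_grip in the frame of parts_tray_in between -0.032 and 0.032 m and y of cartridge_grip in the frame of parts_tray_in between -0.047 and 0.047 m and angle between parts_tray_in's own z axis and vertical below 0.05 rad and height (world z) of parts_tray_in below 0.008 m and linear speed of each of filter_cap, cartridge below 0.02 m/s); the robot touches nothing.
It fails at once if the cap is forced: more than 60 N between cap and pump (contact force between filter_cap and vac_pump above 60 N).
It fails at once if the cartridge is tipped by more than 30 degrees (angle between cartridge_grip's own z axis and vertical above 0.52 rad).
It fails at once if the cap is dropped (moves faster than 0.5 m/s with no finger on it) (linear speed of filter_cap above 0.5 m/s and contact force between the fingers and filter_cap below 0.05 N).
It fails at once if the cartridge is dropped (moves faster than 0.5 m/s with no finger on it) (linear speed of cartridge above 0.5 m/s and contact force between the fingers and cartridge below 0.05 N).
It fails at once if a bystander is pushed more than 30 mm or knocked over (distance of any of drive_box, solder_spool, tape_roll, vial_amber, vial_red, weight_100 from where it was at the start of the episode above 0.03 m or angle between any of drive_box, solder_spool, tape_roll, vial_amber, vial_red, weight_100's own z axis and vertical above 0.5 rad).
It also fails if it takes over 72 s, if anything falls off the work surface, if the arm or the gripper's body presses on something with over 40 N, if the wrist force passes 120 N, or if a joint passes its speed limit or range.

ROBOT

A 7-joint arm with a two-finger parallel gripper is mounted at the origin on a cart in front of the work surface, level with it; the furniture and walls round the work are solid. World frame = base frame: x ahead of the robot, y to its left, z up, the work surface at z = 0. Lengths are in m, angles in rad, forces in N, time in s.
With the tool pointing down it reaches from about 0.4 to 0.85 m from the base axis. Payload 10.4 kg.
Tool frame: the origin (TCP) lies between the finger pads; the fingertips stand 22 mm ahead of it and the grasp point (between the pads) lies 3 mm ahead of it; z points along the fingers, y is the line along which they close (so a half turn about z gives the same grasp; the last joint's range is limited). The gripper opens to 85 mm and grips with 20 to 120 N. Pads are 22 mm wide; open, the fingers measure 114 mm over their backs; the gripper's body (76 mm by 85 mm) begins 54 mm behind the grasp point. The pads swing forward as they close: fully open they stand 13 mm farther back than shut.
Start: joints at [-0.023, 0.332, -0.065, 1.46, 0.022, 1.35, -0.088], TCP at [0.625, 0, 0.253] pointing down, gripper open.
Joint ranges: [-2.6, 2.6], [-0.5, 2.12], [-1.47, 1.34], [0.16, 2.42], [-1.27, 4.41], [0.06, 2.06], [-2.6, 2.6]. Speed limits (rad/s): [2.22, 2.22, 2.79, 2.79, 3.14, 3.14, 3.14].

INTERFACE

Orientations are given as a unit quaternion [x, y, z, w].
In Python, from workcell import manip, camera, ticket, boxes_of, outline_of gives the robot as it stands.
- The arm moves only by the tool carry_out, never from a script. Its argument "deltas" is a list of rows, each a list of 5 numbers: the shift along the tool's x, y, z as a fraction of full scale, then the turn about the tool's z as a fraction of full scale, then the opening, from -1 (shut) to 1 (fully open), so that 0 is half open. In form: [[tx, ty, tz, spin, gripper], ...]. A call has 1 to 20 rows; each row is the pose to reach, as a shift and turn from the pose commanded when the call began, along the tool's axes at that moment; what a row does not reach only later rows make up. Full scale, the value 1, is 150 mm for a shift and 30 degrees for a turn. A row lasts 1/8 s, in which the tool goes at most 62.5 mm and 10.7 degrees, less where a joint would pass 70% of its speed; a pose out of reach is approached as far as the arm can. A call with a number of a shift or a turn outside -1 to 1 is refused whole. A call with a gripper value outside its range is refused whole. The fingers move at their own pace and stop on an object; "force" is the grip in N (left out, the last holds). Time passes only in rows, so rows that repeat a pose let the fingers close. It gives the time, the measured TCP pose, the force, the opening and the grip force at its end, in the units of the state.
- manip.get_obs(): the state, without advancing time (a new reading comes with each control period).
- camera(name): name is "scene" or "side" or "wrist"; returns a dict with "img" (384x512x3 uint8, red, green, blue), "depth" (384x512 float32, m along the optical axis (not along the pixel's ray), 0 where there is no reading), "vertical_fov" (degrees; the focal length in pixels is half the picture's height over the tangent of half this angle, whatever the lens; pixels are square), "cx", "cy" (the principal point, pixels), "R" (3x3) and "t" (3): a world point X has camera coordinates R X + t. Camera axes: x right, y down, z forward; pixel columns grow to the right and rows downward; lengths in m; the calibration is good to about 2 mm. A picture is of the moment at which its call begins.
- ticket.hand_in(): hands the job in; it is judged then, once.
Trained networks look in a picture, given as the dict that the camera call returned (one of the last four; its "shot" number tells which), for a name from the list of things; names that differ only in an ending like _2 or _b are one class to them, and where a whole thing is asked for, a point or a joint stands for the part that bears it (a point fixed in the world has none). Each returns a list of dicts, best first, with "conf" (0 to 1); they miss things now and then, are a little off and sometimes report something else, mostly with a low value. They report only what shows in the picture. A call takes as long as a camera call. They do not tell look-alikes from the thing itself.
- boxes_of(query, picture): "position" ([x, y, z] in m, in world coordinates, good to about 4 mm: the middle of the surface that is visible of it).
- outline_of(query, picture): "region" (384x512 bool, what is visible of it).
The state is a dict: "clock": time; "joint_pos": joint angles; "joint_velocities": joint speeds; "tau": joint torques, N m; "position": TCP position; "ee_rot": TCP orientation; "ft_force": force on the tool from outside, world axes, zero at the start; "torque": the same for the moment, N m; "grip_width": opening from 0.0 (shut) to 1.0 (fully open); "grasp_force": force on a finger pad.
Only numpy, scipy, OpenCV 4.12 (cv2) and the standard library are available. Lean on these libraries where they do the work, as an engineer would, in place of code of your own. Each camera call takes 0.05 s, during which the arm holds its last target. There are 200 camera calls.

## Working session

There is one attempt and no reset: what is moved stays moved. The work goes in short steps, Python scripts to look and compute and a tool call to move; the robot and the scene stay as the last step left them, time stands still between calls to the robot, and variables do not carry over. Pictures are saved under pics/ and viewed, at most 10 in all, crops included, and the job is handed in when it is done.

Besides the shell and the picture viewer there is one more tool, called after ">>>" as name(argument=value, ...), one argument or row to a line, values as JSON. carry_out: Moves the arm, as the interface text tells. Its arguments: {"type":"object","properties":{"deltas":{"type":"array","items":{"type":"array","items":{"type":"number"}}},"force":{"type":"number"}},"required":["deltas"]}

```bash
mkdir -p pics; cat > h.py <<'E'
import numpy as np, cv2
from workcell import manip, camera, ticket, boxes_of, outline_of
def cloud(p):
    f=192/np.tan(np.radians(p["vertical_fov"])/2)
    v,u=np.mgrid[:384,:512]; d=p["depth"]
    c=np.stack([(u-p["cx"])/f*d,(v-p["cy"])/f*d,d],-1)
    return (c-p["t"])@p["R"]
def px(p,X):
    f=192/np.tan(np.radians(p["vertical_fov"])/2); c=p["R"]@np.array(X)+p["t"]
    return (round(c[0]/c[2]*f+p["cx"]),round(c[1]/c[2]*f+p["cy"]))
def st():
    o=manip.get_obs(); print({k:np.round(o[k],3).tolist() for k in ("clock","position","ee_rot","ft_force","torque","grip_width","grasp_force","joint_pos")}); return o
def save(p,n): cv2.imwrite("pics/"+n,p["img"][:,:,::-1])
E
python3 - <<'E'
from h import *
st()
ims=[]
for n in("scene","side"):
    p=camera(n); ims.append(p["img"])
    for q in ["vac_pump","cap_grip","parts_tray_in","drive_box","solder_spool","tape_roll","vial_amber","vial_red","weight_100"]:
        for b in boxes_of(q,p)[:3]: print(n,q,round(b["conf"],2),np.round(b["position"],3),px(p,b["position"]))
cv2.imwrite("pics/a.png",cv2.resize(np.vstack(ims),(512,768))[:, :, ::-1][:384]); cv2.imwrite("pics/b.png",ims[1][:,:,::-1])
E
```

```text
{'clock': 0.0, 'position': [0.625, -0.0, 0.253], 'ee_rot': [0.707, 0.707, -0.001, -0.0], 'ft_force': [-1.075, -0.244, 0.178], 'torque': [0.017, -0.03, 0.0], 'grip_width': 1.002, 'grasp_force': 0.0, 'joint_pos': [-0.023, 0.333, -0.065, 1.461, 0.022, 1.35, -0.088]}
scene vac_pump 0.96 [0.656 0.064 0.046] (230, 242)
scene cap_grip 0.94 [0.568 0.051 0.133] (260, 202)
scene cap_grip 0.77 [ 0.698 -0.102  0.091] (192, 196)
scene cap_grip 0.6 [0.382 0.059 0.014] (323, 221)
scene drive_box 0.88 [0.492 0.323 0.018] (342, 303)
scene drive_box 0.33 [ 0.392 -0.112  0.029] (292, 185)
scene solder_spool 0.57 [ 0.39  -0.114  0.032] (292, 183)
scene tape_roll 0.96 [0.387 0.06  0.017] (322, 221)
scene tape_roll 0.61 [0.66  0.068 0.054] (229, 241)
scene vial_amber 0.66 [ 0.698 -0.333  0.025] (172, 172)
scene vial_red 0.61 [ 0.741 -0.31   0.027] (160, 179)
scene weight_100 0.34 [0.573 0.053 0.127] (259, 205)
side cap_grip 0.93 [ 0.662 -0.173  0.092] (294, 172)
side parts_tray_in 0.86 [ 0.513 -0.307 -0.001] (332, 225)
side drive_box 0.88 [0.48  0.311 0.02 ] (147, 224)
side vial_red 0.65 [ 0.728 -0.32   0.037] (332, 168)
```

View pics/a.png

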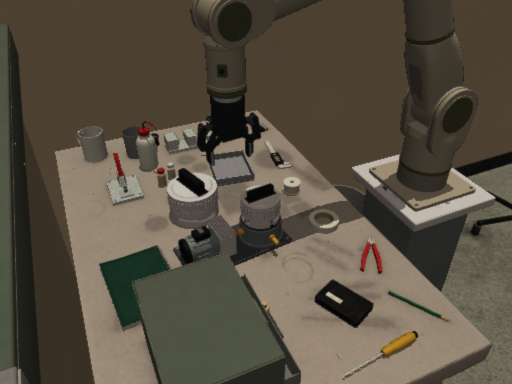

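View pics/b.png

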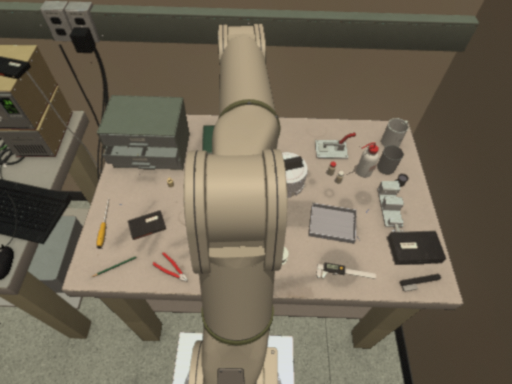

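The scene view shows two caps. The smaller one is on the pump at about (260,202), with its bar near (260,192). A larger loose one stands on the bench at about (192,196), a look-alike. The tape roll at (322,221) also scored as a cap, but it isn't one. The tray is at (232,168), the pump motor at (200,240), the drive box at (343,302) and the spool at (291,185). I'm choosing the cap at (260,202), and will measure it and check it in a crop.

```bash
python3 - <<'E'
from h import *
p=camera("scene"); W=cloud(p); ok=p["depth"]>0
def rect(m,n):
    q=W[m]; 
    if len(q)<8: print(n,len(q)); return
    r=cv2.minAreaRect(q[:,:2].astype(np.float32)*1000); print(n,len(q),"mean",q.mean(0).round(4),"rect",np.round(r[0],1),np.round(r[1],1),round(r[2],1),"z",np.percentile(q[:,2],[5,50,95]).round(3))
near=ok&(np.hypot(W[...,0]-.568,W[...,1]-.05)<.08)
rect(near&(W[...,2]>.150)&(W[...,2]<.17),"bartop")
lid=near&(abs(W[...,2]-.130)<.006); rect(lid,"lid")
rect(ok&(abs(W[...,2]-.010)<.003)&(abs(W[...,0]-.65)<.2)&(abs(W[...,1]-.08)<.15),"plate")
rect(ok&(abs(W[...,2]-.024)<.004)&(abs(W[...,0]-.51)<.1)&(abs(W[...,1]+.3)<.11),"trayrim")
rect(ok&(W[...,2]>.06)&(W[...,0]>.65)&(W[...,0]<.85)&(W[...,1]>-.03)&(W[...,1]<.2)&(W[...,2]<.1),"motor")
big=ok&(np.hypot(W[...,0]-.69,W[...,1]+.1)<.12)&(W[...,2]>.03); rect(big,"bigcap")
rect(ok&(W[...,2]>.02)&(abs(W[...,0]-.70)<.05)&(abs(W[...,1]-.25)<.05)&(W[...,2]<.06),"weight?")
for b in boxes_of("weight_100",p): print(b["position"],b["conf"],px(p,b["position"]))
c=p["img"][140:280,150:350]; cv2.imwrite("pics/c.png",cv2.resize(c,(800,560),interpolation=cv2.INTER_CUBIC)[:,:,::-1])
E
```

```text
bartop 147 mean [0.5592 0.0281 0.1556] rect [559.3  26.9] [70.9 19.5] 8.5 z [0.152 0.156 0.159]
lid 543 mean [0.5636 0.0406 0.1313] rect [559.8  26.4] [ 98.4 100.9] 35.0 z [0.126 0.132 0.135]
plate 877 mean [0.6761 0.0494 0.0106] rect [671.6  32.8] [138.1 360.1] 88.3 z [0.008 0.011 0.013]
trayrim 153 mean [ 0.5091 -0.29    0.0232] rect [ 514.7 -302.9] [157. 121.] 81.3 z [0.02  0.023 0.027]
motor 1157 mean [0.7075 0.0511 0.0777] rect [713.5  41.9] [123.   85.9] 5.6 z [0.062 0.078 0.092]
bigcap 3659 mean [ 0.6831 -0.065   0.2307] rect [693.8 -97.5] [230.9 138.9] 81.2 z [0.045 0.106 0.585]
weight? 41 mean [0.6561 0.2697 0.0326] rect [655.9 269.1] [ 9.7 14.1] 12.6 z [0.023 0.035 0.039]
[0.3924, -0.1124, 0.0277] 0.53 (291, 185)
[0.5658, 0.0485, 0.1329] 0.22 (261, 202)
```

View pics/c.png

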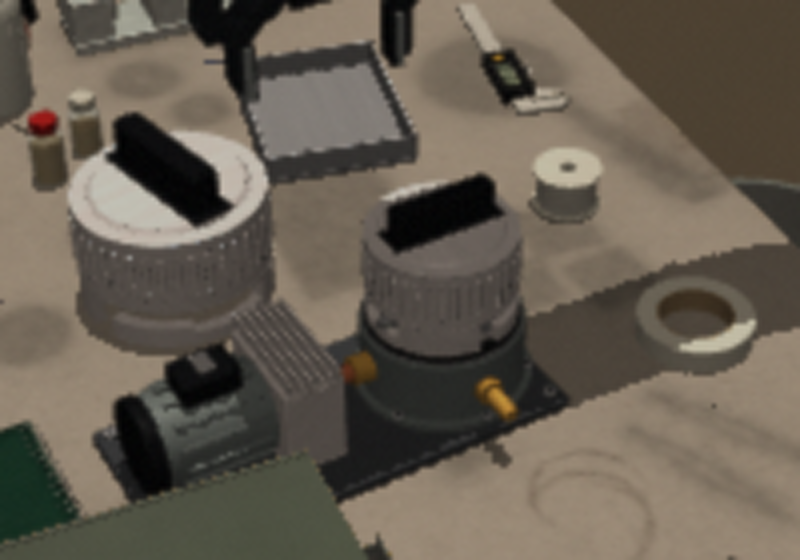

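The crop confirms the choice: the smaller cap sits on the pump's pot, and the larger one is loose on the bench. The bar measures 71 × 19 mm at z 0.156, yaw about 8°, which matches the description. I'll go above it and turn clockwise so there is anticlockwise range left.

>>> carry_out(
  deltas=[
    [0.09,-0.22,0,0.34,1],
    [0.177,-0.436,0,0.67,1],
    [0.177,-0.436,0,1,1],
    [0.177,-0.436,0,1,1],
  ],
  force=60,
)

```text
clock: 1.6
position: [0.5595, 0.0267, 0.2536]
ee_rot: [0.866, 0.501, 0.0, 0.0]
ft_force: [-0.4, -0.8, 0.0]
grip_width: 0.999
grasp_force: 0.0
```

>>> carry_out(
  deltas=[
    [0,0,0,0.34,1],
    [0,0,0,0.67,1],
    [0,0,0,1,1],
    [0,0,0,1,1],
  ],
)

```text
clock: 2.1
position: [0.5599, 0.0264, 0.2532]
ee_rot: [0.965, 0.261, -0.0, 0.0]
ft_force: [-0.2, -0.4, 0.9]
grip_width: 1.004
grasp_force: 0.0
```

>>> carry_out(
  deltas=[
    [0,0,0,0.34,1],
    [0,0,0,0.6,1],
    [0,0,0,0.75,1],
    [0,0,0,0.75,1],
    [0,0,0,0.75,1],
  ],
)

```text
clock: 2.72
position: [0.5597, 0.0265, 0.2533]
ee_rot: [0.998, 0.068, 0.0, 0.0]
ft_force: [-0.3, -0.1, 0.7]
grip_width: 1.002
grasp_force: 0.0
```

```bash
cat >> h.py <<'E'
def rect(W,m,n):
    q=W[m]
    if len(q)<8: print(n,len(q)); return
    r=cv2.minAreaRect(q[:,:2].astype(np.float32)*1000); print(n,len(q),"mean",q.mean(0).round(4),"rect",np.round(r[0],1),np.round(r[1],1),round(r[2],1),"z",np.percentile(q[:,2],[5,50,95]).round(3))
def yaw(o):
    from scipy.spatial.transform import Rotation as R
    M=R.from_quat(o["ee_rot"]).as_matrix(); print("tool y yaw",np.degrees(np.arctan2(M[1,1],M[0,1])).round(2),"z",M[:,2].round(4))
E
python3 - <<'E'
from h import *
o=st(); yaw(o)
p=camera("wrist"); save(p,"d.png"); W=cloud(p); ok=p["depth"]>0
near=ok&(np.hypot(W[...,0]-.5596,W[...,1]-.0266)<.08)
rect(W,near&(W[...,2]>.150)&(W[...,2]<.163),"bartop")
rect(W,near&(abs(W[...,2]-.130)<.006),"lid")
for b in boxes_of("cap_grip",p)[:3]: print(b["conf"],b["position"])
E
```

```text
{'clock': 2.725, 'position': [0.56, 0.026, 0.253], 'ee_rot': [0.998, 0.068, 0.0, 0.0], 'ft_force': [-0.322, -0.133, 0.682], 'torque': [-0.025, 0.008, 0.01], 'grip_width': 1.002, 'grasp_force': 0.0, 'joint_pos': [-0.168, 0.188, 0.044, 1.64, -0.009, 1.314, -1.557]}
tool y yaw -82.24 z [ 0. -0. -1.]
bartop 1701 mean [0.5603 0.0237 0.1554] rect [558.5  23.5] [71.3 16. ] 6.6 z [0.153 0.156 0.157]
lid 7971 mean [0.562  0.024  0.1312] rect [558.3  23.5] [99.1 99.3] 31.7 z [0.129 0.131 0.134]
0.82 [0.6773, -0.1264, 0.0863]
0.59 [0.5615, 0.0205, 0.13]
```

View pics/d.png

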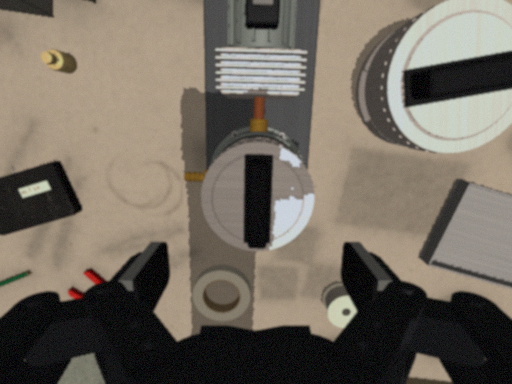

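The wrist view shows the cap's bar at (258,200), its lid round it, the decoy cap at (465,75) and the tray at (475,250). The wrist and scene measurements agree within 3 mm. I'll correct by about 2 mm, go down, and close gently.

>>> carry_out(
  deltas=[
    [-0.009,0.013,0.2,0.04,1],
    [-0.009,0.013,0.4,0.04,1],
    [-0.009,0.013,0.55,0.04,1],
    [-0.009,0.013,0.64,0.04,1],
    [-0.009,0.013,0.64,0.04,1],
    [-0.009,0.013,0.64,0.04,-0.4],
    [-0.009,0.013,0.64,0.04,-0.5],
    [-0.009,0.013,0.64,0.04,-1],
    [-0.009,0.013,0.64,0.04,-1],
    [-0.009,0.013,0.64,0.04,-1],
    [-0.009,0.013,0.64,0.04,-1],
    [-0.009,0.013,0.64,0.04,-1],
  ],
  force=20,
)

```text
clock: 4.32
position: [0.5587, 0.0244, 0.1577]
ee_rot: [0.998, 0.055, 0.0, 0.0]
ft_force: [-1.3, -1.4, 5.4]
grip_width: 0.177
grasp_force: 26.6
```

>>> carry_out(
  deltas=[
    [0,0,0,0,-1],
    [0,0,0.007,0,-1],
    [0,0,0.014,0,-1],
    [0,0,0.02,0,-1],
    [0,0,0.02,0,-1],
  ],
  force=70,
)

```text
clock: 4.95
position: [0.5588, 0.0244, 0.1551]
ee_rot: [0.998, 0.055, 0.0, -0.0]
ft_force: [-2.5, -1.6, 10.3]
grip_width: 0.169
grasp_force: 72.1
```

>>> carry_out(
  deltas=[
    [0,0,0.007,0,-1],
    [0,0,0.014,0,-1],
    [0,0,0.014,0,-1],
  ],
)

```text
clock: 5.32
position: [0.5588, 0.0244, 0.1533]
ee_rot: [0.998, 0.055, 0.001, -0.0]
ft_force: [-4.4, -1.1, 12.7]
grip_width: 0.171
grasp_force: 72.5
```

>>> carry_out(
  deltas=[
    [0,0,0.005,0,-1],
    [0,0,0.009,0,-1],
    [0,0,0.009,0,-1],
  ],
)

```text
clock: 5.7
position: [0.5589, 0.0244, 0.1523]
ee_rot: [0.998, 0.055, 0.001, -0.0]
ft_force: [-5.4, -1.9, 14.1]
grip_width: 0.171
grasp_force: 73.1
```

>>> carry_out(
  deltas=[
    [0,0,0.004,0,-1],
    [0,0,0.007,0,-1],
    [0,0,0.007,0,-1],
  ],
)

```text
clock: 6.08
position: [0.559, 0.0244, 0.1522]
ee_rot: [0.998, 0.055, 0.001, -0.0]
ft_force: [-8.8, -1.4, 22.7]
grip_width: 0.172
grasp_force: 74.1
```

That's the bottom: 23 N with no further travel. Now I'll turn anticlockwise, which is negative spin.

>>> carry_out(
  deltas=[
    [0,0,0,-0.1,-1],
    [0,0,0,-0.2,-1],
    [0,0,0,-0.3,-1],
    [0,0,0,-0.4,-1],
    [0,0,0,-0.4,-1],
  ],
)

```text
clock: 6.7
position: [0.5592, 0.0245, 0.1522]
ee_rot: [0.987, 0.159, 0.001, -0.0]
ft_force: [-7.0, -0.7, 22.1]
grip_width: 0.169
grasp_force: 74.0
```

```bash
python3 -c "
from h import *
yaw(st())"
```

```text
{'clock': 6.7, 'position': [0.559, 0.025, 0.152], 'ee_rot': [0.987, 0.159, 0.001, -0.0], 'ft_force': [-6.969, -0.689, 22.113], 'torque': [-0.11, 1.723, -0.534], 'grip_width': 0.169, 'grasp_force': 73.971, 'joint_pos': [-0.14, 0.266, 0.017, 1.765, -0.006, 1.108, -1.373]}
tool y yaw -71.73 z [ 2.2e-03  9.0e-04 -1.0e+00]
```

>>> carry_out(
  deltas=[
    [0,0,0,-0.15,-1],
    [0,0,0,-0.3,-1],
    [0,0,0,-0.45,-1],
    [0,0,0,-0.6,-1],
    [0,0,0,-0.75,-1],
    [0,0,0,-0.9,-1],
    [0,0,0,-1,-1],
    [0,0,0,-1,-1],
  ],
)

```text
clock: 7.7
position: [0.5591, 0.0247, 0.1522]
ee_rot: [0.913, 0.409, 0.001, -0.0]
ft_force: [-8.3, 0.3, 21.6]
grip_width: 0.169
grasp_force: 74.1
```

>>> carry_out(
  deltas=[
    [0,0,0,-0.15,-1],
    [0,0,0,-0.3,-1],
    [0,0,0,-0.45,-1],
    [0,0,0,-0.6,-1],
    [0,0,0,-0.6,-1],
  ],
)

```text
clock: 8.32
position: [0.5589, 0.0249, 0.1521]
ee_rot: [0.837, 0.547, 0.001, -0.0]
ft_force: [-9.1, 1.3, 22.7]
grip_width: 0.172
grasp_force: 74.1
```

```bash
python3 -c "
from h import *
yaw(st())"
```

```text
{'clock': 8.325, 'position': [0.559, 0.025, 0.152], 'ee_rot': [0.837, 0.547, 0.001, -0.0], 'ft_force': [-9.072, 1.306, 22.715], 'torque': [0.188, 2.12, -0.434], 'grip_width': 0.172, 'grasp_force': 74.118, 'joint_pos': [-0.05, 0.27, -0.088, 1.761, 0.025, 1.111, -0.559]}
tool y yaw -23.69 z [ 0.0016  0.0011 -1.    ]
```

60° are done with a steady 0.45 N m. The stop can come from 68° on, so I'll use small steps now.

>>> carry_out(
  deltas=[
    [0,0,0,-0.1,-1],
    [0,0,0,-0.18,-1],
    [0,0,0,-0.25,-1],
    [0,0,0,-0.25,-1],
  ],
)

```text
clock: 8.82
position: [0.559, 0.0248, 0.1521]
ee_rot: [0.8, 0.6, 0.001, 0.0]
ft_force: [-8.5, -0.3, 23.0]
grip_width: 0.168
grasp_force: 74.2
```

```bash
python3 -c "
from h import *
yaw(st())"
```

```text
{'clock': 8.825, 'position': [0.559, 0.025, 0.152], 'ee_rot': [0.8, 0.6, 0.001, 0.0], 'ft_force': [-8.525, -0.29, 22.982], 'torque': [0.115, 2.06, -0.671], 'grip_width': 0.168, 'grasp_force': 74.231, 'joint_pos': [-0.036, 0.27, -0.104, 1.76, 0.03, 1.111, -0.433]}
tool y yaw -16.25 z [ 0.0017  0.001  -1.    ]
```

>>> carry_out(
  deltas=[
    [0,0,0,-0.05,-1],
    [0,0,0,-0.1,-1],
    [0,0,0,-0.1,-1],
  ],
)

```text
clock: 9.2
position: [0.5589, 0.0249, 0.1521]
ee_rot: [0.784, 0.621, 0.001, 0.0]
ft_force: [-8.7, 0.2, 22.3]
grip_width: 0.177
grasp_force: 74.3
```

```bash
python3 -c "
from h import *
yaw(st())"
```

```text
{'clock': 9.2, 'position': [0.559, 0.025, 0.152], 'ee_rot': [0.784, 0.621, 0.001, 0.0], 'ft_force': [-8.713, 0.228, 22.317], 'torque': [0.14, 2.137, -0.718], 'grip_width': 0.177, 'grasp_force': 74.322, 'joint_pos': [-0.031, 0.271, -0.11, 1.759, 0.032, 1.111, -0.382]}
tool y yaw -13.25 z [ 0.0015  0.0011 -1.    ]
```

>>> carry_out(
  deltas=[
    [0,0,0,-0.05,-1],
    [0,0,0,-0.1,-1],
    [0,0,0,-0.1,-1],
  ],
)

```text
clock: 9.57
position: [0.5589, 0.0249, 0.1521]
ee_rot: [0.767, 0.641, 0.001, 0.0]
ft_force: [-9.5, 0.5, 23.6]
grip_width: 0.168
grasp_force: 74.3
```

```bash
python3 -c "
from h import *
yaw(st())"
```

```text
{'clock': 9.575, 'position': [0.559, 0.025, 0.152], 'ee_rot': [0.767, 0.641, 0.001, 0.0], 'ft_force': [-9.496, 0.501, 23.622], 'torque': [0.11, 2.204, -0.693], 'grip_width': 0.168, 'grasp_force': 74.325, 'joint_pos': [-0.025, 0.271, -0.117, 1.759, 0.034, 1.112, -0.331]}
tool y yaw -10.25 z [ 0.0015  0.001  -1.    ]
```

Steady at about 0.7 N m, so this is friction and not the stop.

>>> carry_out(
  deltas=[
    [0,0,0,-0.05,-1],
    [0,0,0,-0.1,-1],
    [0,0,0,-0.13,-1],
    [0,0,0,-0.13,-1],
  ],
)

```text
clock: 10.07
position: [0.5589, 0.0249, 0.1521]
ee_rot: [0.745, 0.667, 0.001, 0.0]
ft_force: [-9.2, 0.3, 24.0]
grip_width: 0.167
grasp_force: 74.3
```

```bash
python3 -c "
from h import *
yaw(st())"
```

```text
{'clock': 10.075, 'position': [0.559, 0.025, 0.152], 'ee_rot': [0.745, 0.667, 0.001, 0.0], 'ft_force': [-9.207, 0.333, 24.038], 'torque': [0.066, 2.136, -0.715], 'grip_width': 0.167, 'grasp_force': 74.333, 'joint_pos': [-0.018, 0.272, -0.125, 1.759, 0.037, 1.112, -0.266]}
tool y yaw -6.36 z [ 0.0016  0.001  -1.    ]
```

>>> carry_out(
  deltas=[
    [0,0,0,-0.05,-1],
    [0,0,0,-0.1,-1],
    [0,0,0,-0.13,-1],
    [0,0,0,-0.13,-1],
  ],
)

```text
clock: 10.58
position: [0.5589, 0.0249, 0.1521]
ee_rot: [0.722, 0.692, 0.001, 0.0]
ft_force: [-8.8, 0.4, 22.6]
grip_width: 0.171
grasp_force: 74.4
```

```bash
python3 -c "
from h import *
yaw(st())"
```

```text
{'clock': 10.575, 'position': [0.559, 0.025, 0.152], 'ee_rot': [0.722, 0.692, 0.001, 0.0], 'ft_force': [-8.796, 0.374, 22.569], 'torque': [0.076, 2.154, -0.792], 'grip_width': 0.171, 'grasp_force': 74.365, 'joint_pos': [-0.01, 0.272, -0.134, 1.758, 0.039, 1.112, -0.2]}
tool y yaw -2.47 z [ 0.0016  0.001  -1.    ]
```

>>> carry_out(
  deltas=[
    [0,0,0,-0.05,-1],
    [0,0,0,-0.1,-1],
    [0,0,0,-0.13,-1],
    [0,0,0,-0.13,-1],
  ],
)

```text
clock: 11.08
position: [0.5588, 0.0249, 0.1521]
ee_rot: [0.698, 0.716, 0.001, 0.0]
ft_force: [-10.1, 0.8, 22.9]
grip_width: 0.171
grasp_force: 74.4
```

```bash
python3 -c "
from h import *
yaw(st())
p=camera('scene'); W=cloud(p); ok=p['depth']>0
m=ok&(np.hypot(W[...,0]-.559,W[...,1]-.026)<.045)&(abs(W[...,2]-.150)<.006)
rect(W,m,'bar'); save(p,'e.png')
c=p['img'][140:260,190:330]; cv2.imwrite('pics/e.png',cv2.resize(c,(700,600),interpolation=cv2.INTER_CUBIC)[:,:,::-1])
"
```

```text
{'clock': 11.075, 'position': [0.559, 0.025, 0.152], 'ee_rot': [0.698, 0.716, 0.001, 0.0], 'ft_force': [-10.117, 0.777, 22.94], 'torque': [0.075, 2.312, -0.812], 'grip_width': 0.171, 'grasp_force': 74.438, 'joint_pos': [-0.003, 0.273, -0.142, 1.758, 0.042, 1.113, -0.134]}
tool y yaw 1.44 z [ 0.0014  0.001  -1.    ]
bar 127 mean [0.5599 0.0399 0.1503] rect [556.9  37.3] [39.  48.7] 29.2 z [0.146 0.15  0.155]
```

View pics/e.png

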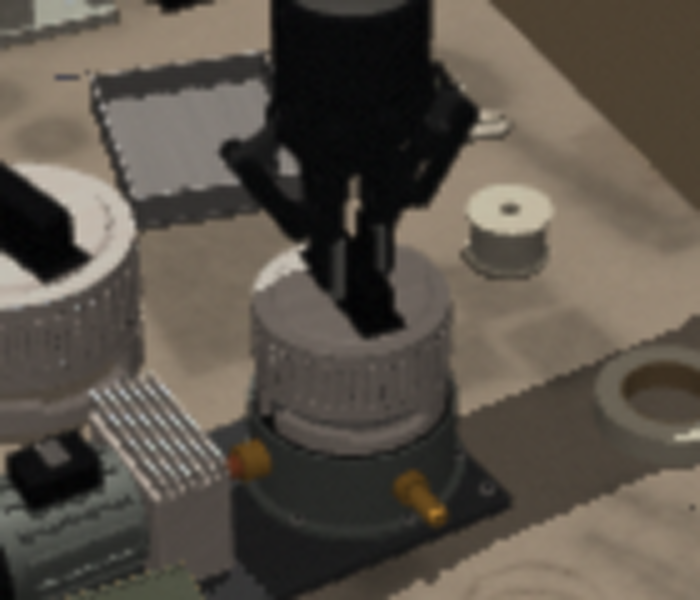

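The crop shows the bar, at about (370,310), now turned with the gripper by about 85°, and the cap still seated on the pot. I'll go on towards the stop.

>>> carry_out(
  deltas=[
    [0,0,0,-0.05,-1],
    [0,0,0,-0.1,-1],
    [0,0,0,-0.13,-1],
    [0,0,0,-0.13,-1],
  ],
)

```text
clock: 11.62
position: [0.5588, 0.0248, 0.1521]
ee_rot: [0.673, 0.739, 0.001, 0.0]
ft_force: [-9.7, 0.3, 22.0]
grip_width: 0.171
grasp_force: 74.4
```

```bash
python3 -c "
from h import *
yaw(st())"
```

```text
{'clock': 11.625, 'position': [0.559, 0.025, 0.152], 'ee_rot': [0.673, 0.739, 0.001, 0.0], 'ft_force': [-9.74, 0.317, 21.995], 'torque': [0.053, 2.318, -0.755], 'grip_width': 0.171, 'grasp_force': 74.424, 'joint_pos': [0.004, 0.273, -0.151, 1.758, 0.044, 1.113, -0.067]}
tool y yaw 5.34 z [ 1.3e-03  9.0e-04 -1.0e+00]
```

>>> carry_out(
  deltas=[
    [0,0,0,-0.05,-1],
    [0,0,0,-0.1,-1],
    [0,0,0,-0.13,-1],
    [0,0,0,-0.13,-1],
  ],
)

```text
clock: 12.12
position: [0.5589, 0.0248, 0.1522]
ee_rot: [0.648, 0.762, 0.001, 0.0]
ft_force: [-9.9, 0.8, 23.5]
grip_width: 0.166
grasp_force: 74.4
```

```bash
python3 -c "
from h import *
yaw(st())"
```

```text
{'clock': 12.125, 'position': [0.559, 0.025, 0.152], 'ee_rot': [0.648, 0.762, 0.001, 0.0], 'ft_force': [-9.916, 0.774, 23.477], 'torque': [0.074, 2.198, -0.804], 'grip_width': 0.166, 'grasp_force': 74.424, 'joint_pos': [0.012, 0.274, -0.159, 1.757, 0.047, 1.113, -0.001]}
tool y yaw 9.23 z [ 1.5e-03  9.0e-04 -1.0e+00]
```

>>> carry_out(
  deltas=[
    [0,0,0,-0.05,-1],
    [0,0,0,-0.1,-1],
    [0,0,0,-0.13,-1],
    [0,0,0,-0.13,-1],
  ],
)

```text
clock: 12.62
position: [0.5588, 0.0248, 0.1521]
ee_rot: [0.622, 0.783, 0.001, 0.0]
ft_force: [-9.3, 1.1, 24.1]
grip_width: 0.17
grasp_force: 77.4
```

```bash
python3 -c "
from h import *
yaw(st())"
```

```text
{'clock': 12.625, 'position': [0.559, 0.025, 0.152], 'ee_rot': [0.622, 0.783, 0.001, 0.0], 'ft_force': [-9.334, 1.065, 24.06], 'torque': [0.121, 2.267, -1.491], 'grip_width': 0.17, 'grasp_force': 77.404, 'joint_pos': [0.019, 0.274, -0.168, 1.757, 0.049, 1.113, 0.064]}
tool y yaw 13.06 z [ 0.0013  0.0013 -1.    ]
```

The torque jumped to 1.5 N m, so that's the stop. I'll back off 2.5° and lift gently.

>>> carry_out(
  deltas=[
    [0,0,0,0.05,-1],
    [0,0,0,0.08,-1],
    [0,0,-0.015,0.08,-1],
    [0,0,-0.03,0.08,-1],
    [0,0,-0.045,0.08,-1],
    [0,0,-0.06,0.08,-1],
    [0,0,-0.06,0.08,-1],
  ],
)

```text
clock: 13.5
position: [0.5585, 0.0247, 0.1589]
ee_rot: [0.637, 0.771, 0.0, -0.0]
ft_force: [-1.9, 1.6, 4.3]
grip_width: 0.168
grasp_force: 71.5
```

```bash
python3 -c "
from h import *
yaw(st())"
```

```text
{'clock': 13.5, 'position': [0.559, 0.025, 0.159], 'ee_rot': [0.637, 0.771, 0.0, -0.0], 'ft_force': [-1.933, 1.63, 4.297], 'torque': [0.438, 0.322, -0.017], 'grip_width': 0.168, 'grasp_force': 71.49, 'joint_pos': [0.015, 0.267, -0.163, 1.75, 0.047, 1.128, 0.026]}
tool y yaw 10.81 z [ 1.e-04  3.e-04 -1.e+00]
```

>>> carry_out(
  deltas=[
    [0,0,-0.015,0,-1],
    [0,0,-0.03,0,-1],
    [0,0,-0.045,0,-1],
    [0,0,-0.045,0,-1],
  ],
)

```text
clock: 14.0
position: [0.5581, 0.0244, 0.1653]
ee_rot: [0.637, 0.77, -0.0, -0.0]
ft_force: [-0.5, 2.0, -2.4]
grip_width: 0.171
grasp_force: 70.6
```

Free: only the cap's weight hangs on the tool. I'll lift clear and carry it to bare bench on the left of the pump.

>>> carry_out(
  deltas=[
    [0,0,-0.05,0,-1],
    [0,0,-0.15,0,-1],
    [0,0,-0.28,0,-1],
    [0,0,-0.42,0,-1],
    [0,0,-0.53,0,-1],
    [0,0,-0.56,0,-1],
    [0,0,-0.56,0,-1],
  ],
)

```text
clock: 14.88
position: [0.5585, 0.0244, 0.2495]
ee_rot: [0.637, 0.77, 0.0, 0.0]
ft_force: [0.3, -0.7, -2.6]
grip_width: 0.171
grasp_force: 70.6
```

>>> carry_out(
  deltas=[
    [0.1,-0.02,0,0,-1],
    [0.3,-0.06,0,0,-1],
    [0.55,-0.1,0,0,-1],
    [0.8,-0.15,0,0,-1],
    [0.95,-0.18,0,0,-1],
    [1,-0.19,0,0,-1],
    [1,-0.19,0,0,-1],
  ],
)

```text
clock: 15.75
position: [0.5022, 0.1665, 0.2493]
ee_rot: [0.637, 0.771, -0.0, -0.0]
ft_force: [0.4, -0.2, -1.8]
grip_width: 0.165
grasp_force: 70.6
```

```bash
python3 -c "
from h import *
yaw(st())
p=camera('scene'); W=cloud(p); ok=p['depth']>0
a=p['img']; p2=camera('side'); 
cv2.imwrite('pics/f.png',np.hstack([a[60:360,100:450],p2['img'][60:360,80:430]])[:,:,::-1])
for b in boxes_of('cartridge_grip',p): print(b['conf'],b['position'])
"
```

```text
{'clock': 15.75, 'position': [0.502, 0.167, 0.249], 'ee_rot': [0.637, 0.771, -0.0, -0.0], 'ft_force': [0.447, -0.227, -1.844], 'torque': [0.034, -0.051, -0.06], 'grip_width': 0.165, 'grasp_force': 70.558, 'joint_pos': [-0.153, 0.139, -0.278, 1.708, 0.04, 1.3, -0.249]}
tool y yaw 10.84 z [-4.e-04 -3.e-04 -1.e+00]
0.93 [0.5641, 0.0349, 0.0908]
```

View pics/f.png

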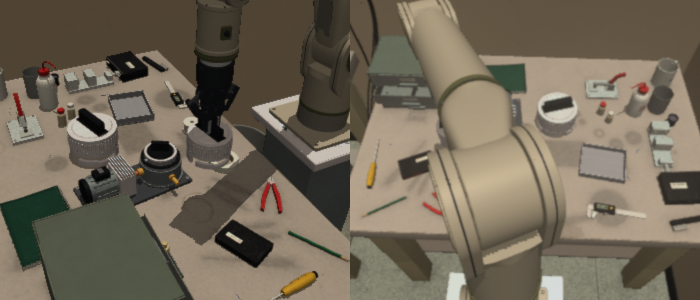

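The left half shows the cap in the gripper at (210,145), clear of the pump, and the cartridge still in the pot at (160,152). The bench under it is bare, so I'll lower it there.

>>> carry_out(
  deltas=[
    [0.05,0,0.1,0,-1],
    [0.05,0,0.3,0,-1],
    [0.05,0,0.55,0,-1],
    [0.05,0,0.8,0,-1],
    [0.05,0,0.95,0,-1],
    [0.05,0,1,0,-1],
    [0.05,0,1,0,-1],
  ],
)

```text
clock: 16.77
position: [0.5009, 0.1739, 0.0994]
ee_rot: [0.637, 0.77, -0.0, -0.0]
ft_force: [0.4, -0.0, -1.9]
grip_width: 0.171
grasp_force: 70.4
```

>>> carry_out(
  deltas=[
    [0,0,0.015,0,-1],
    [0,0,0.03,0,-1],
    [0,0,0.04,0,-1],
    [0,0,0.045,0,-1],
    [0,0,0.045,0,-1],
  ],
)

```text
clock: 17.4
position: [0.5011, 0.1738, 0.0928]
ee_rot: [0.637, 0.771, 0.0, 0.0]
ft_force: [0.4, 0.1, -1.8]
grip_width: 0.168
grasp_force: 70.4
```

>>> carry_out(
  deltas=[
    [0,0,0.005,0,-1],
    [0,0,0.01,0,-1],
    [0,0,0.013,0,-1],
    [0,0,0.013,0,-1],
  ],
)

```text
clock: 17.9
position: [0.5012, 0.1739, 0.0918]
ee_rot: [0.637, 0.77, 0.0, 0.0]
ft_force: [-3.9, -1.8, 8.8]
grip_width: 0.168
grasp_force: 72.2
```

It stands on the bench, so I'll let go and rise.

>>> carry_out(
  deltas=[
    [0,0,-0.004,0,-0.5],
    [0,0,-0.004,0,0],
    [0,0,-0.004,0,0.3],
    [0,0,-0.004,0,0.3],
    [0,0,-0.004,0,0.3],
    [0,0,-0.03,0,0.3],
    [0,0,-0.1,0,0.3],
    [0,0,-0.3,0,0.3],
    [0,0,-0.6,0,0.3],
    [0,0,-0.9,0,0.3],
    [0,0,-1,0,0.3],
    [0,0,-1,0,0.3],
  ],
  force=20,
)

```text
clock: 19.4
position: [0.5014, 0.174, 0.2419]
ee_rot: [0.637, 0.77, 0.001, 0.001]
ft_force: [0.7, -0.5, -0.1]
grip_width: 0.655
grasp_force: 0.0
```

```bash
python3 -c "
from h import *
yaw(st())
p=camera('scene'); W=cloud(p); ok=p['depth']>0
near=ok&(np.hypot(W[...,0]-.501,W[...,1]-.174)<.06)
rect(W,near&(abs(W[...,2]-.09)<.006),'capbar'); rect(W,near&(abs(W[...,2]-.064)<.005),'lid')
n=ok&(np.hypot(W[...,0]-.5585,W[...,1]-.0245)<.033)
rect(W,n&(W[...,2]>.106)&(W[...,2]<.122),'cartbar'); rect(W,n&(abs(W[...,2]-.09)<.005),'carttop')
for q in ('cartridge_grip','parts_tray_in'):
  for b in boxes_of(q,p): print(q,b['conf'],b['position'])
"
```

```text
{'clock': 19.4, 'position': [0.501, 0.174, 0.242], 'ee_rot': [0.637, 0.77, 0.001, 0.001], 'ft_force': [0.7, -0.524, -0.104], 'torque': [0.058, -0.027, -0.004], 'grip_width': 0.655, 'grasp_force': 0.0, 'joint_pos': [-0.16, 0.146, -0.285, 1.716, 0.043, 1.283, -0.266]}
tool y yaw 10.8 z [ 2.e-03  6.e-04 -1.e+00]
capbar 175 mean [0.5023 0.1773 0.0898] rect [500.9 175.5] [17.5 71.4] 10.6 z [0.086 0.09  0.093]
lid 697 mean [0.5067 0.1837 0.0653] rect [501.  175.6] [99.8 99.1] 81.6 z [0.062 0.066 0.068]
cartbar 91 mean [0.5595 0.0276 0.1125] rect [559.4  26.2] [15.6 43.3] 64.0 z [0.107 0.113 0.117]
carttop 210 mean [0.5638 0.0365 0.0903] rect [561.3  30.4] [52.1 64.3] 65.5 z [0.087 0.09  0.093]
cartridge_grip 0.56 [0.5605, 0.0361, 0.0899]
parts_tray_in 0.88 [0.5127, -0.3066, 0.0009]
parts_tray_in 0.6 [0.5156, 0.1983, 0.0649]
parts_tray_in 0.28 [0.4023, -0.1112, 0.0215]
```

The cap stands upright on the bench with its bar top at 0.090. Next I'll go above the cartridge.

>>> carry_out(
  deltas=[
    [-0.15,0.03,0,-0.2,1],
    [-0.4,0.08,0,-0.5,1],
    [-0.7,0.14,0,-0.8,1],
    [-0.95,0.18,0,-1,1],
    [-1,0.19,0,-1,1],
  ],
)

```text
clock: 20.18
position: [0.5571, 0.0286, 0.2392]
ee_rot: [0.418, 0.909, -0.001, -0.001]
ft_force: [-0.5, 0.9, -0.3]
grip_width: 1.002
grasp_force: 0.0
```

>>> carry_out(
  deltas=[
    [0,0,0,-0.3,1],
    [0,0,0,-0.6,1],
    [0,0,0,-0.77,1],
    [0,0,0,-0.77,1],
  ],
)

```text
clock: 20.68
position: [0.5566, 0.0327, 0.24]
ee_rot: [0.226, 0.974, -0.0, -0.001]
ft_force: [0.3, -0.5, 0.3]
grip_width: 1.0
grasp_force: 0.0
```

```bash
python3 -c "
from h import *
yaw(st())
p=camera('wrist'); save(p,'g.png'); W=cloud(p); ok=p['depth']>0
n=ok&(np.hypot(W[...,0]-.5590,W[...,1]-.0252)<.035)
rect(W,n&(W[...,2]>.108)&(W[...,2]<.122),'cartbar'); rect(W,n&(abs(W[...,2]-.09)<.005),'carttop')
"
```

```text
{'clock': 20.675, 'position': [0.557, 0.033, 0.24], 'ee_rot': [0.226, 0.974, -0.0, -0.001], 'ft_force': [0.259, -0.487, 0.32], 'torque': [-0.021, -0.027, 0.05], 'grip_width': 1.0, 'grasp_force': 0.0, 'joint_pos': [0.074, 0.206, -0.245, 1.651, 0.051, 1.293, 0.934]}
tool y yaw 63.88 z [-1.5e-03  3.0e-04 -1.0e+00]
cartbar 668 mean [0.5574 0.0228 0.1132] rect [558.6  22.3] [11.8 45.4] 63.2 z [0.111 0.113 0.115]
carttop 2761 mean [0.5568 0.0244 0.0895] rect [559.2  25.2] [69.5 65. ] 80.0 z [0.088 0.09  0.091]
```

View pics/g.png

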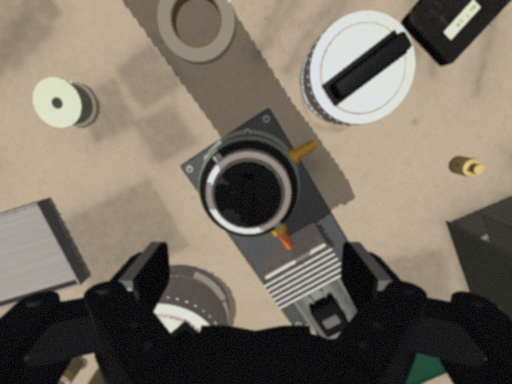

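The view shows the pot at (250,185) with the black cartridge bar inside, the cap standing at (362,70) and the drive box beyond it. I'll grasp the bar with tips about 2–3 mm over the cartridge top.

>>> carry_out(
  deltas=[
    [-0.042,-0.05,0.1,0,1],
    [-0.042,-0.05,0.35,0,0.7],
    [-0.042,-0.05,0.6,0,0.4],
    [-0.042,-0.05,0.78,0,0.2],
    [-0.042,-0.05,0.84,0,0.1],
    [-0.042,-0.05,0.84,0,-0.3],
    [-0.042,-0.05,0.84,0,-0.6],
    [-0.042,-0.05,0.84,0,-1],
    [-0.042,-0.05,0.84,0,-1],
    [-0.042,-0.05,0.84,0,-1],
    [-0.042,-0.05,0.84,0,-1],
  ],
  force=25,
)

```text
clock: 22.1
position: [0.5603, 0.0224, 0.116]
ee_rot: [0.226, 0.974, 0.0, 0.001]
ft_force: [-0.2, 0.7, 6.1]
grip_width: 0.131
grasp_force: 29.7
```

>>> carry_out(
  deltas=[
    [0,0,0,0,-1],
    [0,0,-0.03,0,-1],
    [0,0,-0.08,0,-1],
    [0,0,-0.16,0,-1],
    [0,0,-0.26,0,-1],
    [0,0,-0.38,0,-1],
    [0,0,-0.52,0,-1],
    [0,0,-0.66,0,-1],
    [0,0,-0.74,0,-1],
    [0,0,-0.76,0,-1],
    [0,0,-0.76,0,-1],
  ],
  force=45,
)

```text
clock: 23.48
position: [0.5593, 0.0223, 0.2285]
ee_rot: [0.226, 0.974, -0.0, -0.0]
ft_force: [0.2, 0.2, -3.0]
grip_width: 0.13
grasp_force: 45.2
```

```bash
python3 -c "
from h import *
yaw(st())
p=camera('scene'); W=cloud(p); ok=p['depth']>0; save(p,'h.png')
rect(W,ok&(abs(W[...,2]-.024)<.004)&(abs(W[...,0]-.515)<.09)&(abs(W[...,1]+.303)<.09),'trayrim')
print([px(p,x) for x in ([.56,.024,.22],[.515,-.303,0.003])])
"
```

```text
{'clock': 23.475, 'position': [0.559, 0.022, 0.229], 'ee_rot': [0.226, 0.974, -0.0, -0.0], 'ft_force': [0.152, 0.207, -2.994], 'torque': [0.033, -0.003, 0.008], 'grip_width': 0.13, 'grasp_force': 45.246, 'joint_pos': [0.085, 0.217, -0.238, 1.662, 0.053, 1.27, 0.953]}
tool y yaw 63.9 z [-5.e-04 -0.e+00 -1.e+00]
trayrim 155 mean [ 0.5192 -0.3046  0.0233] rect [ 514.7 -303.3] [157.  120.4] 81.0 z [0.02  0.023 0.027]
[(259, 167), (230, 169)]
```

View pics/h.png

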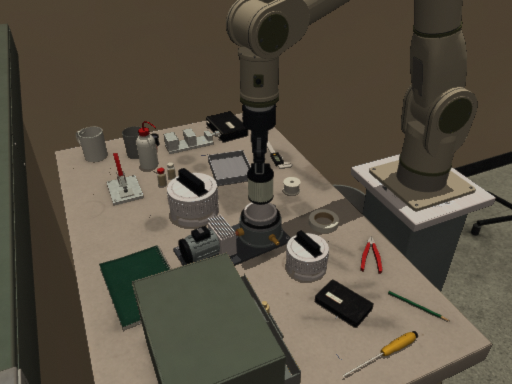

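The cartridge hangs upright in the gripper at (260,185), clear of the pot; the cap stands at (307,255) and the tray is at (230,168). I'll carry it over.

>>> carry_out(
  deltas=[
    [-0.02,-0.06,0,0,-1],
    [-0.06,-0.18,0,0,-1],
    [-0.12,-0.35,0,0,-1],
    [-0.18,-0.53,0,0,-1],
    [-0.23,-0.693,0,0,-1],
  ],
)

```text
clock: 24.15
position: [0.544, -0.089, 0.2287]
ee_rot: [0.227, 0.974, -0.0, -0.0]
ft_force: [0.2, 0.4, -0.6]
grip_width: 0.125
grasp_force: 45.3
```

>>> carry_out(
  deltas=[
    [-0.06,-0.18,0,0,-1],
    [-0.12,-0.35,0,0,-1],
    [-0.18,-0.53,0,0,-1],
    [-0.23,-0.693,0,0,-1],
  ],
)

```text
clock: 24.65
position: [0.5289, -0.1975, 0.2287]
ee_rot: [0.227, 0.974, -0.0, -0.0]
ft_force: [0.6, 0.2, -1.1]
grip_width: 0.129
grasp_force: 45.3
```

>>> carry_out(
  deltas=[
    [-0.06,-0.18,0,0,-1],
    [-0.12,-0.35,0,0,-1],
    [-0.18,-0.53,0,0,-1],
    [-0.21,-0.64,0,0,-1],
    [-0.23,-0.693,0,0,-1],
    [-0.23,-0.693,0,0,-1],
  ],
)

```text
clock: 25.4
position: [0.5151, -0.3033, 0.2287]
ee_rot: [0.226, 0.974, 0.0, -0.0]
ft_force: [0.6, 0.5, -1.6]
grip_width: 0.131
grasp_force: 45.3
```

```bash
python3 -c "
from h import *
yaw(st())
p=camera('wrist'); W=cloud(p); ok=p['depth']>0; 
rect(W,ok&(abs(W[...,2]-.024)<.004)&(abs(W[...,0]-.515)<.09)&(abs(W[...,1]+.303)<.09),'trayrim')
rect(W,ok&(abs(W[...,2]-.003)<.003)&(abs(W[...,0]-.515)<.05)&(abs(W[...,1]+.303)<.06),'floor')
"
```

```text
{'clock': 25.4, 'position': [0.515, -0.303, 0.229], 'ee_rot': [0.226, 0.974, 0.0, -0.0], 'ft_force': [0.552, 0.548, -1.615], 'torque': [0.026, -0.019, -0.0], 'grip_width': 0.131, 'grasp_force': 45.281, 'joint_pos': [0.47, 0.286, -0.017, 1.572, 0.005, 1.284, 1.567]}
tool y yaw 63.88 z [-1.e-04  3.e-04 -1.e+00]
trayrim 966 mean [ 0.4931 -0.2907  0.0232] rect [ 515.4 -305.7] [150.3 119.8] 81.2 z [0.021 0.023 0.025]
floor 4486 mean [ 0.4977 -0.2901  0.0026] rect [ 515.  -303.1] [119.9  99.9] 89.9 z [0.001 0.003 0.004]
```

Over the tray centre, within about 2 mm. Lowering.

>>> carry_out(
  deltas=[
    [0,0,0.08,0,-1],
    [0,0,0.25,0,-1],
    [0,0,0.45,0,-1],
    [0,0,0.63,0,-1],
    [0,0,0.75,0,-1],
    [0,0,0.8,0,-1],
    [0,0,0.81,0,-1],
    [0,0,0.82,0,-1],
    [0,0,0.82,0,-1],
  ],
)

```text
clock: 26.58
position: [0.5155, -0.3035, 0.1065]
ee_rot: [0.226, 0.974, -0.0, 0.001]
ft_force: [0.8, 0.5, -0.4]
grip_width: 0.124
grasp_force: 45.3
```

>>> carry_out(
  deltas=[
    [0,0,0.01,0,-1],
    [0,0,0.016,0,-1],
    [0,0,0.016,0,-1],
  ],
)

```text
clock: 26.95
position: [0.5152, -0.3032, 0.1034]
ee_rot: [0.226, 0.974, 0.0, -0.0]
ft_force: [-0.2, 1.2, -1.0]
grip_width: 0.126
grasp_force: 45.3
```

>>> carry_out(
  deltas=[
    [0,0,0.005,0,-1],
    [0,0,0.01,0,-1],
    [0,0,0.01,0,-1],
  ],
)

```text
clock: 27.32
position: [0.5155, -0.3033, 0.1032]
ee_rot: [0.226, 0.974, -0.0, 0.0]
ft_force: [-3.8, 2.4, 9.3]
grip_width: 0.132
grasp_force: 46.7
```

Contact at the expected height. I'll release and rise.

>>> carry_out(
  deltas=[
    [0,0,-0.006,0,-0.5],
    [0,0,-0.006,0,0],
    [0,0,-0.006,0,0.3],
    [0,0,-0.006,0,0.3],
    [0,0,-0.006,0,0.3],
    [0,0,-0.03,0,0.3],
    [0,0,-0.1,0,0.3],
    [0,0,-0.3,0,0.3],
    [0,0,-0.6,0,0.3],
    [0,0,-0.9,0,0.3],
    [0,0,-1,0,0.3],
    [0,0,-1,0,0.3],
    [0,0,-1,0,0.3],
  ],
  force=20,
)

```text
clock: 28.95
position: [0.5147, -0.303, 0.2504]
ee_rot: [0.226, 0.974, 0.0, -0.001]
ft_force: [0.0, 0.4, 0.4]
grip_width: 0.647
grasp_force: 0.0
```

```bash
python3 -c "
from h import *
yaw(st())
p=camera('scene'); W=cloud(p); ok=p['depth']>0
cv2.imwrite('pics/i.png',cv2.resize(p['img'][100:340,120:400],(700,600))[:,:,::-1])
near=ok&(np.hypot(W[...,0]-.501,W[...,1]-.174)<.06)
rect(W,near&(abs(W[...,2]-.09)<.006),'capbar')
n=ok&(np.hypot(W[...,0]-.515,W[...,1]+.303)<.045)
rect(W,n&(abs(W[...,2]-.101)<.008),'cartbar'); rect(W,n&(abs(W[...,2]-.077)<.005),'carttop')
rect(W,ok&(abs(W[...,2]-.024)<.004)&(abs(W[...,0]-.515)<.09)&(abs(W[...,1]+.303)<.09),'trayrim')
"
```

```text
{'clock': 28.95, 'position': [0.515, -0.303, 0.25], 'ee_rot': [0.226, 0.974, 0.0, -0.001], 'ft_force': [0.032, 0.414, 0.423], 'torque': [-0.053, -0.024, -0.054], 'grip_width': 0.647, 'grasp_force': 0.0, 'joint_pos': [0.469, 0.273, -0.016, 1.542, 0.004, 1.329, 1.568]}
tool y yaw 63.9 z [-0.002   0.0011 -1.    ]
capbar 175 mean [0.5022 0.1778 0.0897] rect [501.  173.8] [18.7 73.9] 11.4 z [0.085 0.09  0.093]
cartbar 58 mean [ 0.5139 -0.2972  0.099 ] rect [ 513.2 -297.9] [14.5 44.1] 65.0 z [0.094 0.1   0.103]
carttop 142 mean [ 0.5184 -0.2879  0.0776] rect [ 516.4 -292.5] [53.9 62.8] 65.6 z [0.073 0.078 0.081]
trayrim 173 mean [ 0.5221 -0.2788  0.0237] rect [ 514.8 -301.2] [156.1 120.8] 80.5 z [0.021 0.024 0.027]
```

View pics/i.png

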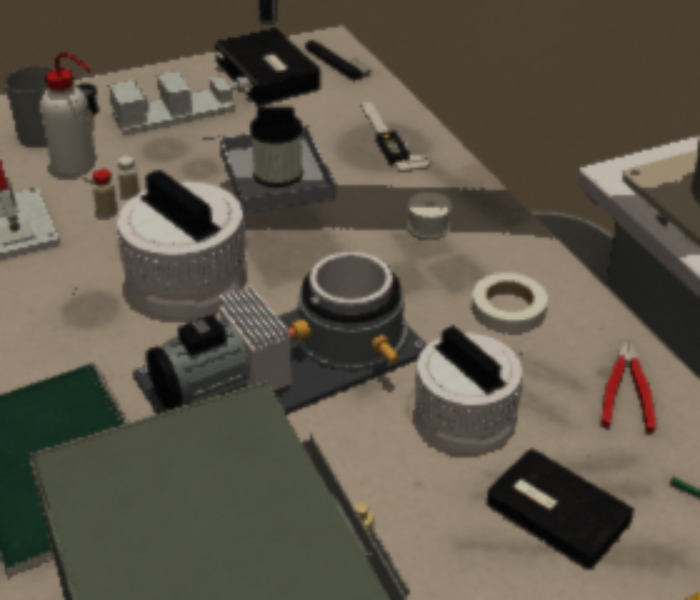

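The cartridge stands upright in the tray at (277,150). The cap stands upright on the bench at (468,390). The pot is open and empty at (352,290), nothing else has moved, and the gripper is clear. Handing in.

```bash
python3 -c "
from h import *
print(ticket.hand_in())"
```

```text
the job is handed in; nothing more can be done
None
```

The job is handed in: the cap stands upright on the bare bench, the cartridge stands upright in the parts tray, and the gripper is clear of everything, with about 29 s on the clock; no verdict was returned.

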